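# Date-code a food tub on two faces and put it in the fridge drawer

## Task

Take the yellow-lidded tub from the sloping rack and run it, upright and square, past the date coder's sprung wheel the way the red arrow points, first with the white panel on its long front, then, turned, with the white panel on its end, so that the wheel rolls right across each panel. Then set the tub down gently in the empty front bay of the clear drawer, with its front panel towards the drawer's handle, and let go. Leave everything else standing where it is.

Things in the scene. Friction and masses are not known exactly. Their poses are not given: they have to be found in the camera images.
- tub: the food tub to be coded: rigid closed beet-red box, yellow lid, 90 mm (x) by 130 mm (y), 70 mm to the lid's top, 0.25 to 0.5 kg; lid overhangs the walls by 2 mm. Origin: centre of its underside; z up through the lid. Front = -x side. Starts in either rack cradle, tipped 35 degrees about its y so that its lid leans towards the rack's front, its front panel towards the rack's front
- tub_grip (a point): centre of the grip bar on the tub's lid, at (0, 0, 94) mm in the tub's frame. The bar runs along the tub's y: 80 mm long, 15 mm thick (x), from 86 to 102 mm above the tub's underside, on two posts 34 mm either side of its middle
- tub_front (a point): centre of the tub's long front face, at (-45, 0, 31) mm in the tub's frame. White code panel there: 80 mm long (y), 8 to 52 mm above the tub's underside
- tub_end (a point): centre of the tub's panelled end face, at (0, -65, 31) mm in the tub's frame. White code panel there: 56 mm wide (x), 8 to 52 mm above the underside; the other end has none. A small red pull tab sticks out at the lid corner between front and end panels
- rack: fixed white rack with steel feet, 240 mm (x) by 154 mm (y); origin: centre of its underside, front (low side) = its -x, which faces away from the robot. Two cradles one behind the other at one height, floors rising 35 degrees towards +x, each with 22 mm lips at front and sides, open at back and top. One holds the tub, the other the white-lidded tub
- rack_front (a point): where the origin of a tub in the rack's front cradle lies: (-79, 0, 42) mm in the rack's frame
- rack_rear (a point): where the origin of a tub in the rack's rear cradle lies: (64, 0, 42) mm in the rack's frame
- coder: fixed bench date coder: blue housing 110 mm tall with a red arrow on top, and in front of it a 50 mm code wheel with upright axis. Origin on the counter under the wheel's axis at rest; its front, where the work passes, is -x; feed direction (arrow): its -y. Wheel 20 to 46 mm above the counter, its front at x = -25 mm at rest. Housing from x = 57 mm back, 120 mm wide
- coder_rails (a point): middle of the coder's two steel guide rails, at (-13, 0, 35) mm in the coder's frame: rail faces lie in this x plane, 10 to 60 mm high, y from 34 to 109 mm either side, then flared back to 135 mm. The work touches the wheel 12 mm before it would touch the rails
- wheel_axis (a point): centre of the code wheel on its axis, 33 mm above the counter; moves with the carriage
- carriage (a joint): how far the wheel has been pushed back (towards the coder's +x) on its sprung carriage, m, 0 to 0.014; about 3 N to start it and 0.35 N per mm more
- code_wheel (a joint): turn of the code wheel, rad, 0 to 6: 0 at home, growing as the work is fed along -y (25 mm of travel per rad, rubber, no slip under light pressure); it cannot turn backward past 0, and a light spring turns it home within about 2 s when nothing touches it
- drawer: fixed clear plastic fridge drawer standing on the counter, 248 mm (x) by 178 mm (y), 75 mm high, walls and floor 4 mm, one cross wall in the middle; origin: centre of its underside; its white handle is on the front (-x). The rear bay holds two apples up to 68 mm high; the front bay is empty
- front_bay (a point): centre of the floor of the drawer's front bay, at (-61, 0, 4) mm in the drawer's frame; the bay is 118 mm (x) by 170 mm (y) inside; the point's axes are the drawer's
- white_tub: bystander: a tub of the same shape with cream walls and a white lid, no panels, in the rack's other cradle
- pickle_jar: bystander: green pickle jar with white cap, 72 mm diameter, 120 mm tall, origin under its centre
- yogurt: bystander: white yogurt pot, 74 mm diameter, 77 mm tall, origin under its centre
- tomatoes: bystander: open clear box of tomatoes, 85 by 105 mm, 55 mm high, origin under its centre

How it is judged:
By the outcome, as a careful person would: the job done as asked, in the order asked, and still so for the second after the job is handed in, with the robot touching nothing.
It also fails if it takes over 70 s, if anything falls off the work surface, if the arm or the gripper's body presses on something with over 40 N, if the wrist force passes 120 N, or if a joint passes its speed limit or range.

## Robot

A 6-joint arm with a two-finger parallel gripper is mounted at the origin on the work surface. World frame = base frame: x ahead of the robot, y to its left, z up, the work surface at z = 0. Lengths are in mm, angles in rad, forces in N, time in s.
With the tool pointing down it reaches from about 350 to 875 mm from the base axis. Payload 4.2 kg.
Tool frame: the origin (TCP) lies between the finger pads; the fingertips stand 25 mm ahead of it and the grasp point (between the pads) lies 6 mm ahead of it; z points along the fingers, y is the line along which they close (so a half turn about z gives the same grasp; the last joint's range is limited). The gripper opens to 85 mm and grips with 20 to 120 N. Pads are 22 mm wide; open, the fingers measure 114 mm over their backs; the gripper's body (76 mm by 85 mm) begins 54 mm behind the grasp point. The pads swing forward as they close: fully open they stand 13 mm farther back than shut.
Start: joints at [-1.056, 0.385, 0.008, 0, -1.194, -0.259], TCP at [158.154, -604.638, 256.312] pointing down, gripper open.
Joint ranges: [-3.14, 3.14], [-1.21, 2.06], [-1.07, 1.41], [-3.16, 2.05], [-2.99, -0.16], [-3.1, 3.1]. Speed limits (rad/s): [2.79, 2.79, 3.14, 3.14, 3.14, 3.14].

## Interface

Orientations are given as a unit quaternion [x, y, z, w].
In Python, from bench import read_state, get_image, job_done gives the robot as it stands.
- The arm moves only by the tool play_rows, never from a script. Its argument "series" is a list of rows, each a list of 6 numbers: the shift along the world's x, y, z in mm, then the turn, a rotation vector about the world's x, y, z in units of 6 degrees (1.0 is 6 degrees). A call has 1 to 20 rows; each row shifts and turns the commanded pose from where the row before left it; what a row does not reach is not made up. A row lasts 1/12 s, in which the tool goes at most 41.7 mm and 7.16 degrees, less where a joint would pass 70% of its speed; a pose out of reach is approached as far as the arm can. A call is refused whole if a number of a shift passes 41.7 or a number of a turn 1, either way. A call with a gripper value outside its range is refused whole. "gripper" is the opening, from 0 (shut) to 1 (fully open), set as the call begins (left out, the last holds). The fingers move at their own pace and stop on an object; the grip force is fixed at half the most. Time passes only in rows, so rows that do not move let the fingers close. It gives the time, the measured TCP pose, the force, the opening and the grip force at its end, in the units of the state.
- read_state(): the state, without advancing time (a new reading comes with each control period).
- get_image(name): name is "side" or "top" or "wrist"; returns a dict with "image" (384x512x3 uint8, red, green, blue), "fx", "fy", "cx", "cy" (pixels), "dist_coeffs" ([k1, k2, p1, p2, k3] as OpenCV has them; the pictures are not rectified), "eye" and "rotation" of the camera in the world. Camera axes: x right, y down, z forward; pixel columns grow to the right and rows downward; lengths in mm; the calibration is good to about 2 mm. A picture is of the moment at which its call begins. There is no depth.
- job_done(): hands the job in; it is judged then, once.
The state is a dict: "clock": time; "joints": joint angles; "joint_vel": joint speeds; "joint_efforts": joint torques, N m; "position": TCP position; "ee_rot": TCP orientation; "contact_force": force on the tool from outside, world axes, zero at the start; "wrist_torque": the same for the moment, N m; "gripper_width": finger opening in mm; "grasp_force": force on a finger pad.
Only numpy, scipy, OpenCV 4.12 (cv2) and the standard library are available. Lean on these libraries where they do the work, as an engineer would, in place of code of your own. Each camera call takes 0.05 s, during which the arm holds its last target. There are 200 camera calls.

## Working session

There is one attempt and no reset: what is moved stays moved. The work goes in short steps, Python scripts to look and compute and a tool call to move; the robot and the scene stay as the last step left them, time stands still between calls to the robot, and variables do not carry over. Pictures are saved under pics/ and viewed, at most 10 in all, crops included, and the job is handed in when it is done.

Besides the shell and the picture viewer there is one more tool, called after "Emit:" as a command line: name --pt "numbers of a row" for each row, then --argument value for the rest. play_rows: Moves the arm, as the interface text tells. Its arguments: {"type":"object","properties":{"series":{"type":"array","items":{"type":"array","items":{"type":"number"}}},"gripper":{"type":"number"}},"required":["series"]}

```bash
mkdir -p pics; python3 - <<'E'
from bench import read_state,get_image
import cv2,numpy as np,pickle
print(read_state())
ims=[]
for n in("top","side"):
    d=get_image(n); pickle.dump(d,open(f"pics/{n}0.pkl","wb"))
    print(n,{k:np.round(v,4).tolist() for k,v in d.items() if k!="image"})
    cv2.imwrite(f"pics/{n}0.png",cv2.resize(d["image"][:,:,::-1],(800,600),interpolation=cv2.INTER_CUBIC))
E
```

```text
{'clock': 0.0, 'joints': array([-1.05638556e+00,  3.85569849e-01,  6.63767734e-03, -5.11538862e-04,
       -1.19398849e+00, -2.58591042e-01]), 'joint_vel': array([ 2.66523851e-05,  1.03949992e-03,  2.54180195e-03, -1.12067607e-03,
        5.23942056e-04,  6.58212100e-04]), 'joint_efforts': array([ 1.52215935e-04, -3.92287052e+01,  1.88399184e+01,  4.18620721e+00,
       -4.70040497e-03, -1.60131083e-05]), 'position': array([ 158.03716927, -604.14927643,  255.21627005]), 'ee_rot': array([-1.27467690e-01,  9.91842126e-01,  1.07342400e-03, -1.80193562e-04]), 'contact_force': array([-0.69945438, -0.59650409,  0.12419454]), 'wrist_torque': array([-0.00809709, -0.04456737, -0.03033845]), 'grasp_force': 0.0, 'gripper_width': 85.69826744821688}
top {'fx': 400.6545, 'fy': 400.6545, 'cx': 250.1769, 'cy': 189.5669, 'dist_coeffs': [-0.0177, 0.0, 0.0, 0.0, 0.0], 'eye': [395.0232, 19.835, 1310.0207], 'rotation': [0.7081, -0.7031, 0.0474, -0.045]}
side {'fx': 409.6364, 'fy': 409.6364, 'cx': 258.2159, 'cy': 186.3459, 'dist_coeffs': [-0.0292, 0.0, 0.0, 0.0, 0.0], 'eye': [462.511, 924.838, 897.3554], 'rotation': [-0.0593, 0.9088, -0.4128, 0.0156]}
```

View pics/top0.png

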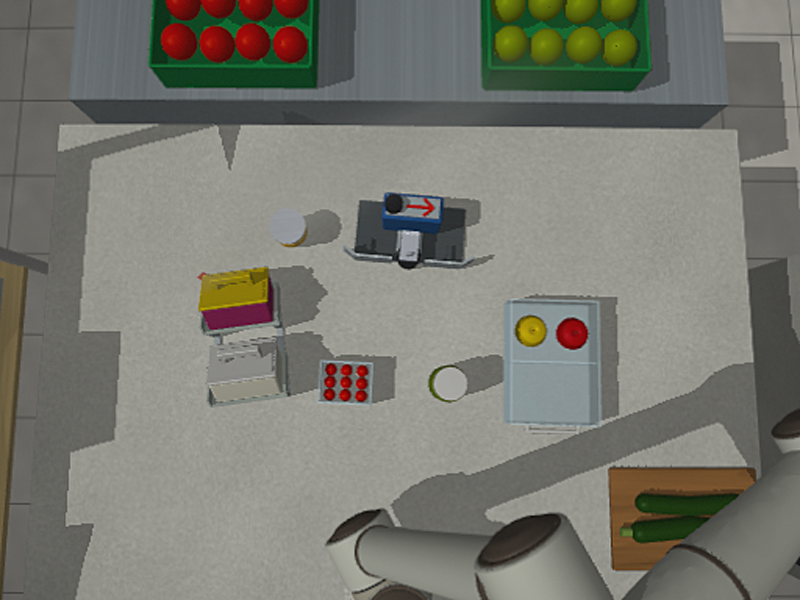

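View pics/side0.png

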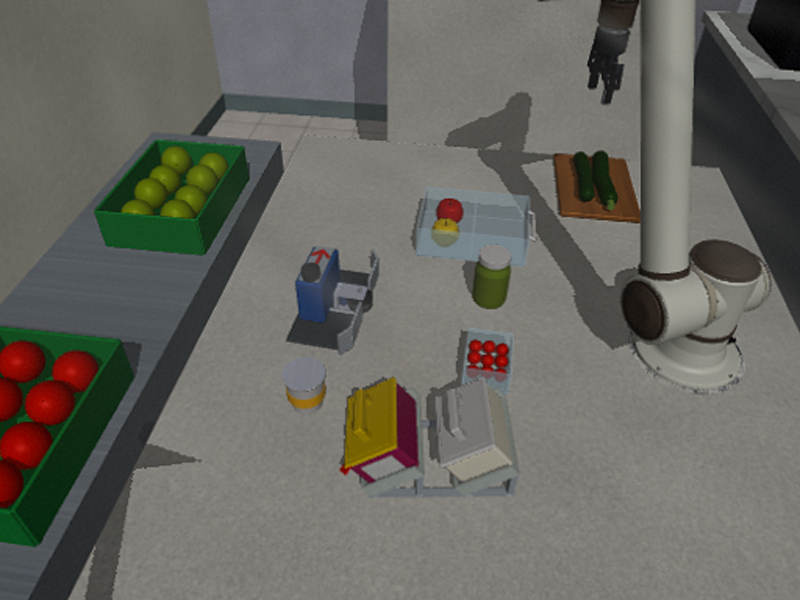

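The top view (800x600 scale) shows the yellow-lidded tub in the front cradle (235,297), with its red tab at (201,276). The coder wheel is at (409,258) with the arrow pointing right, the drawer is at (552,362), the jar at (449,383) and the tomatoes at (346,382). The side view agrees.

```bash
cat > h.py <<'E'
import cv2,numpy as np,pickle
from scipy.spatial.transform import Rotation as R
from bench import read_state,get_image
def grab(n,f):
    d=get_image(n); pickle.dump(d,open(f"pics/{f}.pkl","wb")); return d
def load(f): return pickle.load(open(f"pics/{f}.pkl","rb"))
def K(d): return np.array([[d["fx"],0,d["cx"]],[0,d["fy"],d["cy"]],[0,0,1.]])
def rays(d,px):
    u=cv2.undistortPoints(np.array(px,float).reshape(-1,1,2),K(d),np.array(d["dist_coeffs"])).reshape(-1,2)
    return np.c_[u,np.ones(len(u))]@R.from_quat(d["rotation"]).as_matrix().T
def onz(d,px,z):
    r=rays(d,px); e=np.array(d["eye"]); return e+r*((z-e[2])/r[:,2])[:,None]
def tri(d1,p1,d2,p2):
    out=[]
    for a,b in zip(rays(d1,p1),rays(d2,p2)):
        e1,e2=np.array(d1["eye"]),np.array(d2["eye"]); s=np.linalg.lstsq(np.c_[a,-b],e2-e1,rcond=None)[0]
        P,Q=e1+a*s[0],e2+b*s[1]; out.append(np.r_[(P+Q)/2,np.linalg.norm(P-Q)])
    return np.array(out)
def proj(d,P):
    M=R.from_quat(d["rotation"]).as_matrix().T
    return cv2.projectPoints(np.array(P,float).reshape(-1,1,3),cv2.Rodrigues(M)[0],-M@np.array(d["eye"]),K(d),np.array(d["dist_coeffs"]))[0].reshape(-1,2)
def save(d,f,c=None,s=None):
    im=d["image"][:,:,::-1]
    if c: im=im[c[1]:c[3],c[0]:c[2]]
    s=s or min(800/im.shape[1],600/im.shape[0])
    cv2.imwrite(f"pics/{f}.png",cv2.resize(im,None,fx=s,fy=s,interpolation=cv2.INTER_CUBIC)); print(f,"scale",s)
def mask(d,lo,hi):
    return cv2.inRange(cv2.cvtColor(d["image"],cv2.COLOR_RGB2HSV),np.array(lo),np.array(hi))
E
python3 - <<'E'
from h import *
np.set_printoptions(precision=1,suppress=True)
t=load("top0");s=load("side0");k=.64
q=lambda *p:np.array(p)*k
print("wheel top",onz(t,q([409,258]),46))
print("rail ends",onz(t,q([346,250],[493,257]),60))
print("drawer corners",onz(t,q([504,300],[598,300],[600,425],[505,422]),75))
print("jar",onz(t,q([449,383]),120),"tom",onz(t,q([320,362],[372,364],[372,404],[320,402]),55),"yog",onz(t,q([289,228]),77))
print("bar ends",tri(t,q([216,287],[268,276]),s,q([387,382],[358,440])))
m=mask(t,(100,120,60),(130,255,255)); 
cs=[c for c in cv2.findContours(m,0,2)[0] if cv2.contourArea(c)>60]
for c in cs: print("blue",cv2.minAreaRect(c))
# composite crop for viewing
a=cv2.resize(t["image"][110:280,115:325,::-1],None,fx=3.8,fy=3.5,interpolation=cv2.INTER_CUBIC)
cv2.imwrite("pics/cropt.png",a)
E
```

```text
wheel top [[640.6 -20.7  46. ]]
rail ends [[ 653.5  108.    60. ]
 [ 641.3 -191.    60. ]]
drawer corners [[ 551.4 -209.1   75. ]
 [ 552.8 -397.1   75. ]
 [ 307.7 -392.3   75. ]
 [ 312.6 -207.2   75. ]]
jar [[387.3 -94.4 120. ]] tom [[426.7 156.5  55. ]
 [423.4  52.8  55. ]
 [344.7  51.9  55. ]
 [347.9 154.9  55. ]] yog [[694.3 222.4  77. ]]
bar ends [[549.6 329.9 200.1  11.3]
 [606.  280.  -17.9  10.9]]
blue ((263.47930908203125, 136.2583465576172), (38.55681610107422, 23.245737075805664), 4.5739216804504395)
```

View pics/cropt.png

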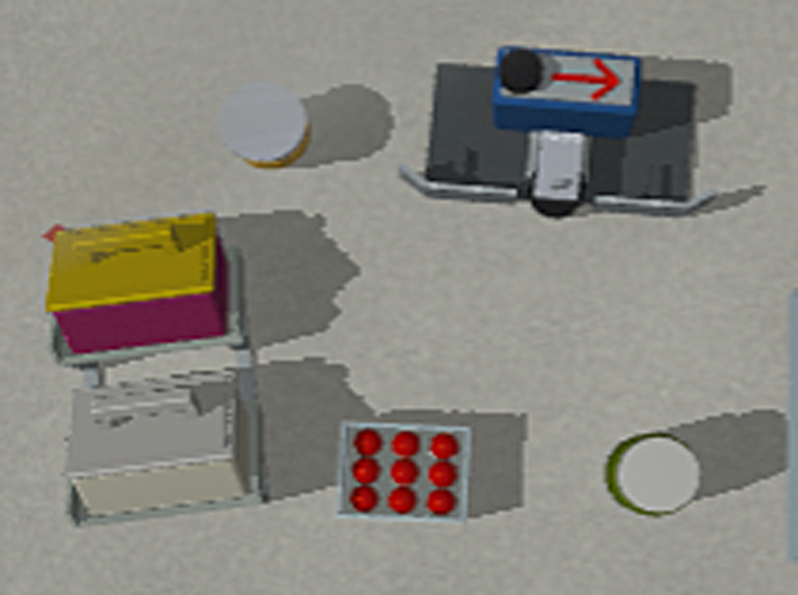

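The crop shows the tub's bar running roughly (85,248)-(200,228), the rack yawed about 7°, and the coder nearly square. I'm moving in for close wrist views.

Emit:
play_rows --pt "24 34 8 0 0 0.8" --pt "24 34 8 0 0 0.8" --pt "24 34 8 0 0 0.8" --pt "24 34 8 0 0 0.8" --pt "24 34 8 0 0 0.8" --pt "24 34 8 0 0 0.8" --pt "24 34 8 0 0 0.8" --pt "24 34 8 0 0 0.8" --pt "24 34 8 0 0 0.8" --pt "24 34 8 0 0 0.8" --pt "24 34 8 0 0 0.8" --pt "24 34 8 0 0 0.8" --pt "24 34 8 0 0 0.8" --pt "24 34 8 0 0 0.8" --pt "24 34 8 0 0 0.8" --pt "24 34 8 0 0 0.8" --pt "0 0 0 0 0 0" --gripper 1

```text
clock: 1.52
position: [539.3, -65.1, 382.0]
ee_rot: [0.719, -0.695, 0.0, -0.001]
contact_force: [0.4, -1.2, -0.1]
gripper_width: 85.4
grasp_force: 0.0
```

```bash
python3 - <<'E'
from h import *
s=read_state(); print(s["position"],s["joints"],R.from_quat(s["ee_rot"]).as_matrix().round(3).tolist())
d=grab("wrist","w1"); print(d["eye"],R.from_quat(d["rotation"]).as_matrix().round(3).tolist(),d["fx"],d["dist_coeffs"])
save(d,"w1")
E
```

```text
[539.25205274 -65.05628531 382.01697202] [ 1.78386381e-01  1.80461330e-01  3.39989933e-02 -3.34485719e-04
 -1.42255655e+00 -1.44546417e-01] [[0.034, -0.999, 0.002], [-0.999, -0.034, 0.001], [-0.001, -0.002, -1.0]]
[ 541.0588827  -143.88732588  500.29398012] [[-0.999, -0.032, -0.01], [-0.033, 0.952, 0.304], [-0.001, 0.304, -0.953]] 266.46874087181857 [-0.05305695  0.          0.          0.          0.        ]
w1 scale 1.5625
```

View pics/w1.png

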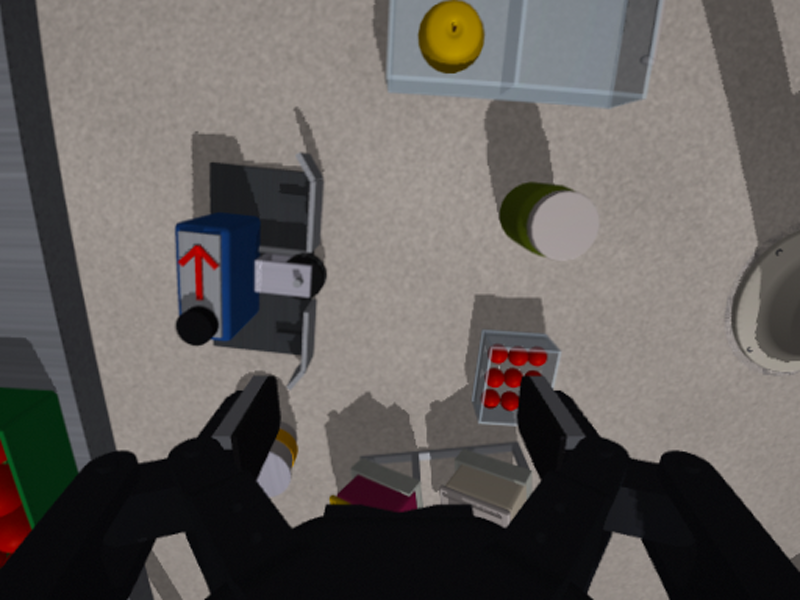

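The wrist view shows the coder with its wheel's front near (326,275), the rails at x≈305-320 px, and the fingers below. The drawer is at the top right.

```bash
python3 - <<'E'
from h import *
d=load("w1"); a=d["image"][90:260,105:215,::-1]
a=cv2.rotate(a,cv2.ROTATE_90_CLOCKWISE) # new col = 260-1-row , new row = col-105
cv2.imwrite("pics/w1c.png",cv2.resize(a,None,fx=4.7,fy=4.7,interpolation=cv2.INTER_CUBIC))
E
```

```text
(no output)
```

View pics/w1c.png

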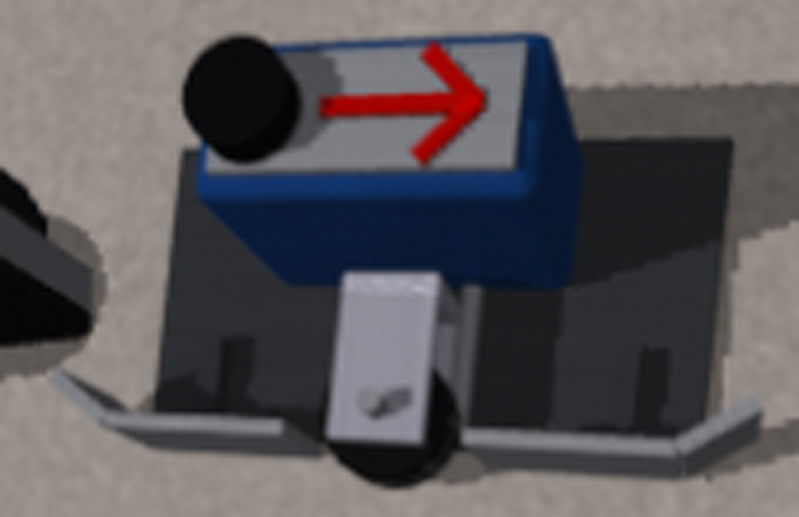

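The rail front top edges run (130,427)-(283,434) and (463,442)-(675,455) in the crop, with kinks near (122,424) and (680,457). The wheel's front is at (397,487).

```bash
python3 - <<'E'
from h import *
np.set_printoptions(precision=1,suppress=True)
d=load("w1"); f=lambda *p:[(105+(b-2)/4.7,259-(a-2)/4.7) for a,b in p]
P=onz(d,f((130,427),(283,434),(463,442),(675,455)),60); k=onz(d,f((122,424),(680,457)),60); w=onz(d,f((397,487)),46)
print(P[:,:2],k[:,:2],k[:,:2].mean(0),np.linalg.norm(k[0]-k[1]),w)
c=np.polyfit(P[:,1],P[:,0],1); th=np.degrees(-np.arctan(c[0])); print("rail yaw",th)
print("housing yaw", [np.degrees(np.arctan2(*(v:=onz(d,f(a),110)[0]-onz(d,f(b),110)[0])[:2])) for a,b in [((205,172),(520,168)),((275,47),(545,37))]])
t=load("top0"); 
# tub: lid corners in top crop
g=lambda *p:[(115+(a-2)/3.8,110+(b-2)/3.5) for a,b in p]
# drawer: corners in w1 (800 scale)
q=lambda *p:[((a-.8)/1.5625,(b-.8)/1.5625) for a,b in p]
s=load("side0"); h=lambda *p:[(a*.64,b*.64) for a,b in p]
print("lid tri",tri(t,g((50,306),(216,289),(213,217),(62,233)),s,h((415,464),(397,377),(386,380),(347,466))))
print("bar",tri(t,g((85,250),(200,230)),s,h((360,440),(388,383))))
E
```

```text
[[ 642.5   76.8]
 [ 637.6   13.6]
 [ 632.6  -54.7]
 [ 626.2 -128.1]] [[ 643.8   80.3]
 [ 625.5 -129.8]] [634.7 -24.7] 210.94835910484625 [[619.3 -27.3  46. ]]
rail yaw -4.531051820898086
housing yaw [np.float64(4.793047538743758), np.float64(5.066571462138606)]
lid tri [[511.5 390.   97.9  35.5]
 [540.4 251.7 122.3   3.5]
 [579.6 256.5 123.   48.8]
 [596.8 390.8  70.    2.8]]
bar [[579.2 362.9  99.3   1.2]
 [571.5 265.7 125.9  41.4]]
```

Emit:
play_rows --pt "4 30 -3 0 0 0.1" --pt "4 30 -3 0 0 0.1" --pt "4 30 -3 0 0 0.1" --pt "4 30 -3 0 0 0.1" --pt "4 30 -3 0 0 0.1" --pt "4 30 -3 0 0 0.1" --pt "4 30 -3 0 0 0.1" --pt "4 30 -3 0 0 0.1" --pt "4 30 -3 0 0 0.1" --pt "4 30 -3 0 0 0.1" --pt "4 30 -3 0 0 0" --pt "4 30 -3 0 0 0" --pt "0 0 0 0 0 0"

```text
clock: 2.65
position: [583.5, 293.7, 343.1]
ee_rot: [0.752, -0.659, -0.001, 0.002]
contact_force: [0.2, -0.3, 0.2]
gripper_width: 85.6
grasp_force: 0.0
```

```bash
python3 - <<'E'
from h import *
s=read_state(); print(s["position"],s["joints"],R.from_quat(s["ee_rot"]).as_matrix().round(3).tolist())
d=grab("wrist","w2"); print(d["eye"])
save(d,"w2")
E
```

```text
[583.49680389 293.65553132 343.05842295] [ 7.12854902e-01  3.95748512e-01  2.38920765e-01 -1.28012317e-03
 -1.41725541e+00 -5.80029258e-01] [[0.132, -0.991, -0.003], [-0.991, -0.132, -0.001], [0.001, 0.003, -1.0]]
[593.56170937 215.6762015  461.44691825]
w2 scale 1.5625
```

View pics/w2.png

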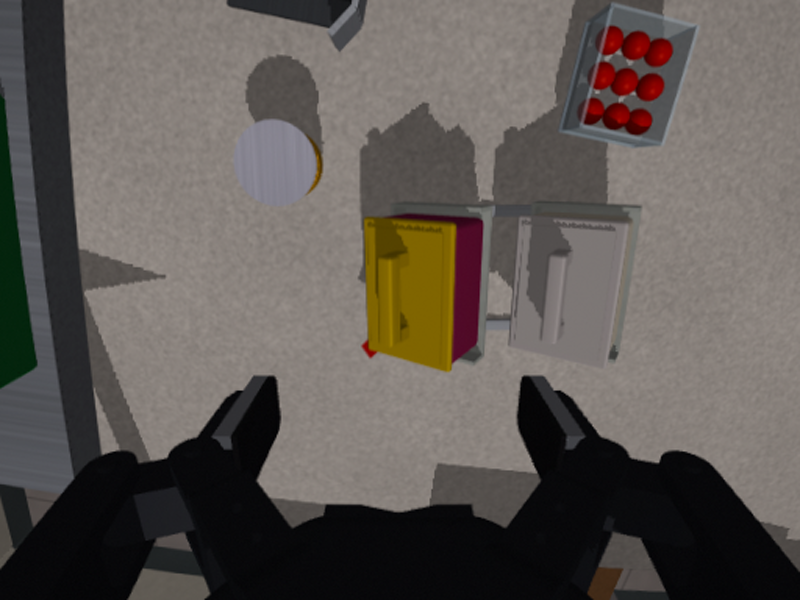

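The bar's top face runs from (390,253) to (394,344) in this view. The lid corners are at (364,217), (456,224), (450,370) and (369,352). The cradle is well clear around it.

```bash
cat >> h.py <<'E'
def tubpose(x,y,yaw,tilt=0): return R.from_euler("z",yaw,degrees=True)*R.from_euler("y",-tilt,degrees=True)
E
python3 - <<'E'
from h import *
from scipy.optimize import least_squares
np.set_printoptions(precision=1,suppress=True)
d=load("w2"); q=lambda *p:np.array([((a-.8)/1.5625,(b-.8)/1.5625) for a,b in p])
px=q((364,217),(456,224),(450,370),(369,352),(390,253),(394,344))
L=np.array([(-47,67,70),(47,67,70),(47,-67,70),(-47,-67,70),(0,40,102),(0,-40,102)],float)
L=R.from_euler("y",-35,degrees=True).apply(L); z=L[:,2]+42
W=np.array([onz(d,p,h)[0] for p,h in zip(px,z)]); print(W)
def res(v): return ((R.from_euler("z",v[2],degrees=True).apply(L)[:,:2]+v[:2]-W[:,:2])).ravel()
r=least_squares(res,[600,320,188]); print(r.x); print(r.fun.reshape(-1,2))
Q=R.from_euler("z",r.x[2],degrees=True)*R.from_euler("y",-35,degrees=True)
o=np.r_[r.x[:2],42]; print("grip",o+Q.apply([0,0,94]),"tub z axis",Q.apply([0,0,1]),"bar y",Q.apply([0,1,0]))
E
```

```text
[[618.1 262.   72.4]
 [541.1 251.4 126.3]
 [524.  379.7 126.3]
 [598.5 396.7  72.4]
 [590.5 281.8 125.6]
 [576.9 361.4 125.6]]
[529.1 315.3 188.5]
[[-1.3 -1.3]
 [-0.5 -2.1]
 [-3.2  2.1]
 [-1.5 -3.4]
 [ 2.4  2.6]
 [ 4.1  2.1]]
grip [582.4 323.3 119. ] tub z axis [0.6 0.1 0.8] bar y [ 0.1 -1.  -0. ]
```

Emit:
play_rows --pt "6 5 -10 -0.108 0.72 0.02" --pt "6 5 -10 -0.108 0.72 0.02" --pt "6 5 -10 -0.108 0.72 0.02" --pt "6 5 -10 -0.108 0.72 0.02" --pt "6 5 -10 -0.108 0.72 0.02" --pt "6 5 -10 -0.108 0.72 0.02" --pt "6 4 -10 -0.108 0.72 0.02" --pt "5 4 -10 -0.104 0.73 0.02" --pt "0 0 0 0 0 0"

```text
clock: 3.45
position: [632.0, 326.8, 257.0]
ee_rot: [0.719, -0.623, -0.198, 0.236]
contact_force: [0.2, -0.1, -5.2]
gripper_width: 85.4
grasp_force: 0.0
```

```bash
python3 - <<'E'
from h import *
s=read_state(); print(s["position"],s["joints"]); M=R.from_quat(s["ee_rot"]); print(M.as_matrix().round(3).tolist())
Q=R.from_euler("z",188.5,degrees=True)*R.from_euler("y",-35,degrees=True)
T=Q.as_matrix(); G=R.from_matrix(np.c_[T[:,1],T[:,0],-T[:,2]])
print("turn left (units)",(G*M.inv()).as_rotvec(degrees=True)/6)
d=grab("wrist","w3"); print(d["eye"])
print(proj(d,np.array([529.1,315.3,42])+Q.apply([(0,40,102),(0,-40,102),(-47,67,70),(47,67,70),(47,-67,70),(-47,-67,70)]))*1.5625)
save(d,"w3")
E
```

```text
[632.02335187 326.83784726 256.95690791] [ 0.59678547  0.86389432  0.8573975  -0.29710397 -2.12335527 -0.53781606]
[[0.145, -0.803, -0.579], [-0.989, -0.113, -0.092], [0.008, 0.586, -0.81]]
turn left (units) [ 0.10116315 -0.12919585  0.02653388]
[710.7399669  259.65590926 353.67323573]
[[328.7438794  242.51339177]
 [335.68578944 362.33598163]
 [262.83329819 195.09844996]
 [404.3749153  193.23495607]
 [404.9576101  375.18816328]
 [281.1081443  376.67266452]]
w3 scale 1.5625
```

View pics/w3.png

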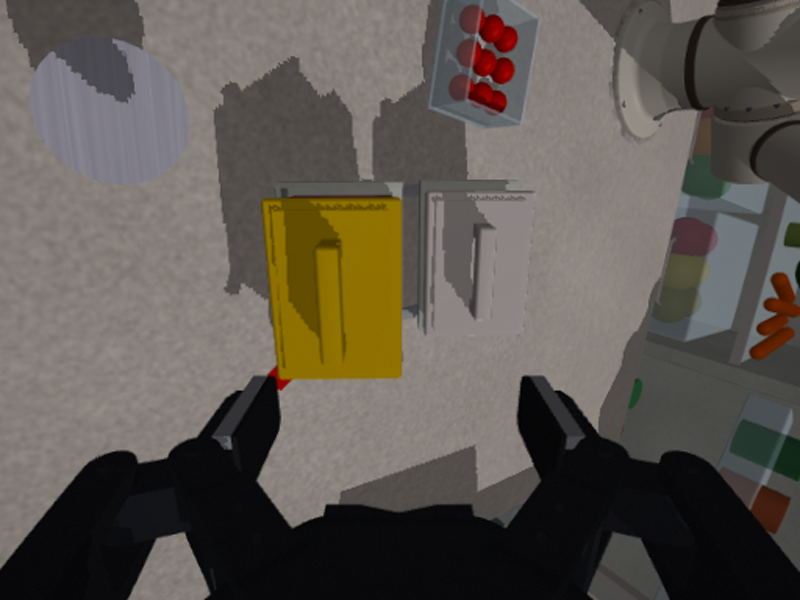

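The bar is centred in view at (328,246)-(332,362), within about 2 mm of prediction. I'm descending along the tilted axis.

Emit:
play_rows --pt "-1.2 1.1 -19 0.025 -0.032 -0.022" --pt "-1.2 1.1 -19 0.025 -0.032 -0.022" --pt "-1.2 1.1 -19 0.025 -0.032 -0.022" --pt "-1.1 1.1 -18 0.025 -0.032 -0.022" --pt "-8 -1.1 -11.5 0 0 0" --pt "-8 -1.1 -11.5 0 0 0" --pt "-8 -1.1 -11.5 0 0 0" --pt "0 0 0 0 0 0"

```text
clock: 4.17
position: [600.1, 328.1, 157.3]
ee_rot: [0.722, -0.627, -0.194, 0.221]
contact_force: [-0.6, 0.1, -0.4]
gripper_width: 85.5
grasp_force: 0.0
```

```bash
python3 - <<'E'
from h import *
s=read_state(); M=R.from_quat(s["ee_rot"]); print(s["contact_force"],s["wrist_torque"])
Q=R.from_euler("z",187.8,degrees=True)*R.from_euler("y",-35,degrees=True)
T=Q.as_matrix(); G=R.from_matrix(np.c_[T[:,1],T[:,0],-T[:,2]])
print("turn left (units)",(G*M.inv()).as_rotvec(degrees=True)/6)
o=np.array([530.5,317,42]); print("shift left",o+Q.apply([0,0,101])-s["position"], "in tub axes",Q.inv().apply(s["position"]-o))
E
```

```text
[-0.6231675   0.13028385 -0.38324741] [ 0.14619264 -1.13873081  0.00328415]
turn left (units) [-0.04326554  0.12423664 -0.0369886 ]
shift left [-12.18828311  -3.26323709 -32.59808061] in tub axes [  8.44302839  -1.57890528 134.88303632]
```

Emit:
play_rows --pt "-3 -0.8 -8 -0.01 0.03 -0.01" --pt "-3 -0.8 -8 -0.01 0.03 -0.01" --pt "-3 -0.8 -8 -0.01 0.03 -0.01" --pt "-3 -0.8 -8 -0.01 0.03 -0.01" --pt "0 0 0 0 0 0" --pt "0 0 0 0 0 0"

```text
clock: 4.67
position: [589.8, 325.8, 123.8]
ee_rot: [0.719, -0.627, -0.198, 0.227]
contact_force: [-0.2, 0.2, -0.9]
gripper_width: 85.4
grasp_force: 0.0
```

```bash
python3 - <<'E'
from h import *
s=read_state(); M=R.from_quat(s["ee_rot"]); print(s["contact_force"],s["wrist_torque"])
Q=R.from_euler("z",187.8,degrees=True)*R.from_euler("y",-35,degrees=True)
T=Q.as_matrix(); G=R.from_matrix(np.c_[T[:,1],T[:,0],-T[:,2]])
print("turn left (units)",(G*M.inv()).as_rotvec(degrees=True)/6)
o=np.array([530.5,317,42]); print("shift left",o+Q.apply([0,0,101])-s["position"], "in tub axes",Q.inv().apply(s["position"]-o))
d=grab("wrist","w4"); save(d,"w4",(110,90,410,320))
E
```

```text
[-0.15851877  0.22663166 -0.93392561] [ 0.14276503 -1.07138733 -0.02640308]
turn left (units) [0.00148902 0.0022949  0.00292969]
shift left [-1.89241386 -0.96891789  0.95896785] in tub axes [ -2.19358982  -0.70312327 101.36528455]
w4 scale 2.608695652173913
```

View pics/w4.png

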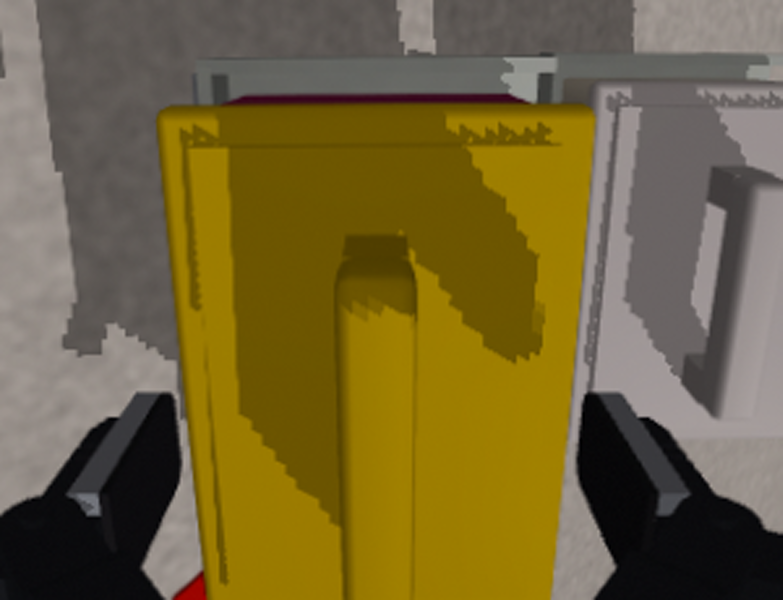

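The bar (338-415, centre about 377) sits midway between the finger pads (178 and 583) and parallel to them. I'm closing.

Emit:
play_rows --pt "0 0 0 0 0 0" --pt "0 0 0 0 0 0" --pt "0 0 0 0 0 0" --pt "0 0 0 0 0 0" --pt "0 0 0 0 0 0" --pt "0 0 0 0 0 0" --pt "0 0 0 0 0 0" --pt "0 0 0 0 0 0" --pt "0 0 0 0 0 0" --pt "0 0 0 0 0 0" --gripper 0

```text
clock: 5.55
position: [590.4, 326.2, 124.7]
ee_rot: [0.719, -0.627, -0.197, 0.225]
contact_force: [2.9, 0.2, -0.3]
gripper_width: 14.2
grasp_force: 60.4
```

Emit:
play_rows --pt "2 0.3 2.9 0 0 0" --pt "3.4 0.5 4.9 0 0 0" --pt "3.4 0.5 4.9 0 0 0" --pt "9 1.3 13 0 0 0" --pt "12 1.6 17 0 0 0" --pt "12 1.6 17 0 0 0" --pt "12 1.6 17 0 0 0" --pt "5 0 10 0 0 0" --pt "0 0 0 0 0 0" --pt "0 0 0 0 0 0"

```text
clock: 6.38
position: [649.0, 333.6, 211.1]
ee_rot: [0.719, -0.627, -0.198, 0.225]
contact_force: [-0.4, -0.6, -4.4]
gripper_width: 13.9
grasp_force: 59.7
```

```bash
python3 - <<'E'
from h import *
s=read_state(); print(s["contact_force"],s["wrist_torque"],s["gripper_width"],s["grasp_force"])
M=R.from_quat(s["ee_rot"])
for yaw in(180-4.7,):
    T=R.from_euler("z",yaw,degrees=True).as_matrix(); G=R.from_matrix(np.c_[T[:,1],T[:,0],-T[:,2]])
    print("turn to upright yaw175.3 (units)",(G*M.inv()).as_rotvec(degrees=True)/6)
th=np.radians(-4.7); X=np.array([np.cos(th),np.sin(th)]);Y=np.array([-np.sin(th),np.cos(th)]); o=np.array([634.7,-24.7])+13*X
for x,y in [(-85,60),(-85,52),(-64,52),(-64,-52),(-85,-52)]: print((x,y),"TCP",o+x*X+y*Y)
for x,y in [(-105,38),(-84,38),(-84,-38)]: print("end",(x,y),o+x*X+y*Y)
E
```

```text
[-0.37877165 -0.58987991 -4.38622997] [ 0.25901256 -1.96068508  0.0187817 ] 13.875007960190809 59.69051241874695
turn to upright yaw175.3 (units) [ 0.14018954 -5.82189464 -2.01432636]
(-85, 60) TCP [567.85841867  40.99781583]
(-85, 52) TCP [567.2029106   33.02471674]
(-64, 52) TCP [588.13229572  31.30400805]
(-64, -52) TCP [579.61069082 -72.34628017]
(-85, -52) TCP [558.6813057  -70.62557149]
end (-105, 38) [546.12302374  20.71056349]
end (-84, 38) [567.05240886  18.98985481]
end (-84, -38) [560.82508221 -56.75458659]
```

Emit:
play_rows --pt "-9 -20 0 0.014 -0.582 -0.201" --pt "-9 -28 0 0.014 -0.582 -0.201" --pt "-9 -28 0 0.014 -0.582 -0.201" --pt "-9 -28 -2 0.014 -0.582 -0.201" --pt "-9 -28 -2 0.014 -0.582 -0.201" --pt "-9 -28 -4 0.014 -0.582 -0.201" --pt "-9 -28 -4 0.014 -0.582 -0.201" --pt "-9 -28 -4 0.014 -0.582 -0.201" --pt "-9 -28 -4 0.014 -0.582 -0.201" --pt "-9 -20 -4 0.014 -0.584 -0.204" --pt "0 0 0 0 0 0" --pt "0 0 0 0 0 0"

```text
clock: 7.38
position: [554.8, 67.6, 186.2]
ee_rot: [-0.677, 0.736, 0.001, -0.003]
contact_force: [0.6, 0.4, -4.4]
gripper_width: 13.8
grasp_force: 59.7
```

```bash
python3 - <<'E'
from h import *
s=read_state(); print(s["contact_force"],s["wrist_torque"],s["gripper_width"],s["grasp_force"],s["joints"])
M=R.from_quat(s["ee_rot"])
T=R.from_euler("z",175.3,degrees=True).as_matrix(); G=R.from_matrix(np.c_[T[:,1],T[:,0],-T[:,2]])
print("turn left",(G*M.inv()).as_rotvec(degrees=True)/6)
d=grab("side","s5"); t=grab("top","t5")
p=s["position"]; print(proj(d,[p])*1.5625, proj(t,[p]))
a=d["image"][130:330,150:350,::-1]; b=t["image"][100:300,180:380,::-1]
cv2.imwrite("pics/c5.png",cv2.resize(np.hstack([a,b]),None,fx=2,fy=2,interpolation=cv2.INTER_CUBIC))
E
```

```text
[ 0.64117147  0.44478345 -4.40999096] [ 0.1058571  -0.18018682 -0.00362461] 13.759982852955638 59.67081606388092 [ 4.10999390e-01  3.37606824e-01 -2.52546031e-01 -2.98617209e-04
 -9.87666270e-01 -4.94159098e-01]
turn left [ 0.0246515  -0.06241282  0.01236188]
[[401.8640843  272.28838312]] [[232.14684148 185.22297382]]
```

View pics/c5.png

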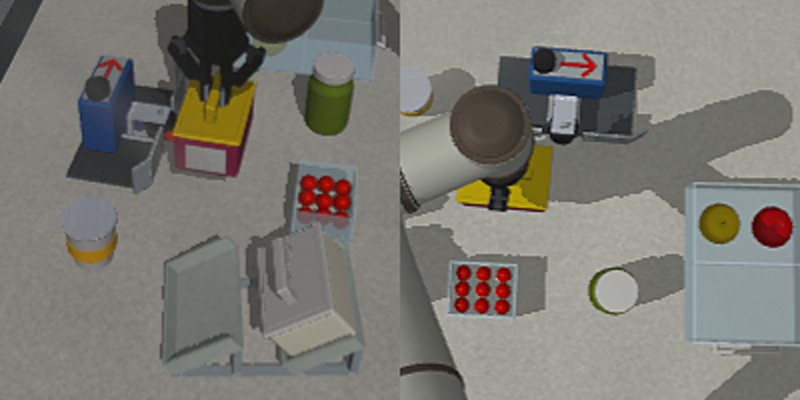

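The tub hangs upright in the grip, clear of the coder. I'm lowering it to about 5 mm above the counter, then approaching the wheel.

Emit:
play_rows --pt "1 -7 -16 0.005 -0.012 0.003" --pt "1 -7 -16 0.005 -0.012 0.003" --pt "1 -7 -16 0.005 -0.012 0.003" --pt "1 -7 -16 0.005 -0.012 0.003" --pt "1 -7 -12 0.005 -0.012 0" --pt "0 0 -4 0 0 0" --pt "0 0 0 0 0 0" --pt "0 0 0 0 0 0"

```text
clock: 8.15
position: [564.6, 35.3, 107.5]
ee_rot: [-0.678, 0.735, -0.002, 0.003]
contact_force: [0.6, 0.2, -4.4]
gripper_width: 13.7
grasp_force: 59.6
```

```bash
cat > st.py <<'E'
from h import *
import sys
np.set_printoptions(precision=2,suppress=True)
yaw=float(sys.argv[1]); s=read_state(); M=R.from_quat(s["ee_rot"])
T=R.from_euler("z",yaw,degrees=True).as_matrix(); G=R.from_matrix(np.c_[T[:,1],T[:,0],-T[:,2]])
print("turn left",(G*M.inv()).as_rotvec(degrees=True)/6)
th=np.radians(-4.7); X=np.array([np.cos(th),np.sin(th)]);Y=np.array([-np.sin(th),np.cos(th)]); o=np.array([634.7,-24.7])+13*X
p=s["position"]; print("clock",s["clock"],"pos",p,"coder xy",(p[:2]-o)@X,(p[:2]-o)@Y)
f=s["contact_force"]; print("F",f,"coder Fx,Fy",f[:2]@X,f[:2]@Y,"T",s["wrist_torque"],"w",s["gripper_width"],"J",s["joints"])
E
python3 st.py 175.3
```

```text
turn left [-0.01  0.06 -0.02]
clock 8.15 pos [564.63  35.33 107.54] coder xy -87.74998333166873 54.08236768356882
F [ 0.58  0.18 -4.36] coder Fx,Fy 0.5625043168698435 0.22267346750359115 T [ 0.04 -0.1  -0.01] w 13.71757551460695 J [ 0.35  0.43 -0.33  0.   -0.8  -0.43]
```

Emit:
play_rows --pt "3 -0.25 -1 0 0.03 0" --pt "3 -0.25 0 0 0.03 0" --pt "3 -0.25 0 0 0 0" --pt "3 -0.25 0 0 0 0" --pt "1.5 -0.1 0 0 0 0" --pt "0 0 0 0 0 0" --pt "0 0 0 0 0 0"

```text
clock: 8.73
position: [577.3, 33.4, 106.3]
ee_rot: [-0.678, 0.735, 0.001, 0.0]
contact_force: [0.0, 0.7, -4.2]
gripper_width: 13.8
grasp_force: 59.7
```

Emit:
play_rows --pt "1 -0.1 0 0 0 0" --pt "1 -0.1 0 0 0 0" --pt "1 -0.1 0 0 0 0" --pt "0 0 0 0 0 0" --pt "0 0 0 0 0 0"

```text
clock: 9.15
position: [580.3, 33.1, 106.4]
ee_rot: [-0.678, 0.735, 0.001, 0.0]
contact_force: [0.2, -0.3, -4.1]
gripper_width: 14.0
grasp_force: 59.7
```

Emit:
play_rows --pt "1 -0.1 0 0 0 0" --pt "1 -0.1 0 0 0 0" --pt "1 -0.1 0 0 0 0" --pt "0 0 0 0 0 0" --pt "0 0 0 0 0 0"

```text
clock: 9.57
position: [583.2, 32.8, 106.3]
ee_rot: [-0.678, 0.735, 0.001, 0.0]
contact_force: [-0.1, 0.8, -4.7]
gripper_width: 14.0
grasp_force: 59.7
```

```bash
python3 st.py 175.3
```

```text
turn left [-0.01 -0.01 -0.01]
clock 9.5667 pos [583.16  32.79 106.28] coder xy -69.07489291194142 53.07024557328759
F [-0.12  0.85 -4.66] coder Fx,Fy -0.18564130725479927 0.8336081209400982 T [ 0.03  0.22 -0.06] w 13.962598981845284 J [ 0.33  0.46 -0.28 -0.   -0.82 -0.41]
```

Emit:
play_rows --pt "1 -0.1 0 0 0 0" --pt "1 -0.1 0 0 0 0" --pt "0 0 0 0 0 0" --pt "0 0 0 0 0 0"

```text
clock: 9.9
position: [584.6, 32.4, 106.1]
ee_rot: [-0.678, 0.735, 0.001, -0.0]
contact_force: [-2.5, 1.7, -2.3]
gripper_width: 14.1
grasp_force: 59.9
```

Emit:
play_rows --pt "1 -0.1 0 0 0 0" --pt "1 -0.1 0 0 0 0" --pt "0 0 0 0 0 0" --pt "0 0 0 0 0 0"

```text
clock: 10.23
position: [587.0, 32.3, 106.2]
ee_rot: [-0.678, 0.735, 0.001, -0.0]
contact_force: [-3.7, 0.6, -1.8]
gripper_width: 14.1
grasp_force: 59.9
```

```bash
python3 st.py 175.3
```

```text
turn left [-0.01 -0.01 -0.01]
clock 10.2333 pos [586.96  32.34 106.17] coder xy -65.25718595827671 52.93378180298468
F [-3.67  0.57 -1.81] coder Fx,Fy -3.706579645832532 0.2688216797828147 T [ 0.03  1.26 -0.18] w 14.073727200020127 J [ 0.33  0.47 -0.27 -0.   -0.83 -0.41]
```

Contact came at the predicted point. I'm pressing about 2.5 mm more, then feeding along the arrow.

Emit:
play_rows --pt "1.3 -0.1 0 0 0 0" --pt "1.2 -0.1 0 0 0 0" --pt "0 0 0 0 0 0" --pt "-0.2 -2 0 0 0 0" --pt "-0.41 -4.98 0 0 0 0" --pt "-0.41 -4.98 0 0 0 0" --pt "-0.41 -4.98 0 0 0 0" --pt "-0.41 -4.98 0 0 0 0" --pt "-0.41 -4.98 0 0 0 0" --pt "-0.41 -4.98 0 0 0 0" --pt "-0.41 -4.98 0 0 0 0" --pt "-0.41 -4.98 0 0 0 0" --pt "-0.41 -4.98 0 0 0 0" --pt "-0.41 -4.98 0 0 0 0"

```text
clock: 11.4
position: [585.3, -20.1, 106.2]
ee_rot: [-0.678, 0.735, 0.001, 0.0]
contact_force: [-4.8, 1.2, -3.9]
gripper_width: 13.9
grasp_force: 59.8
```

```bash
python3 st.py 175.3
```

```text
turn left [-0.01 -0.01 -0.02]
clock 11.4 pos [585.35 -20.12 106.25] coder xy -62.56388259000124 0.5215866371826836
F [-4.83  1.17 -3.94] coder Fx,Fy -4.913583717187588 0.7670503227421454 T [0.37 1.6  0.05] w 13.946324712255981 J [ 0.24  0.47 -0.28 -0.   -0.83 -0.32]
```

Emit:
play_rows --pt "-0.41 -4.98 0 0 0 0" --pt "-0.41 -4.98 0 0 0 0" --pt "-0.41 -4.98 0 0 0 0" --pt "-0.41 -4.98 0 0 0 0" --pt "-0.41 -4.98 0 0 0 0" --pt "-0.41 -4.98 0 0 0 0" --pt "-0.41 -4.98 0 0 0 0" --pt "-0.41 -4.98 0 0 0 0" --pt "-0.41 -4.98 0 0 0 0" --pt "-0.41 -4.98 0 0 0 0" --pt "-0.3 -3.5 0 0 0 0" --pt "0 0 0 0 0 0"

```text
clock: 12.4
position: [581.0, -73.7, 106.3]
ee_rot: [-0.678, 0.735, 0.001, 0.0]
contact_force: [-4.6, 1.5, -4.5]
gripper_width: 13.8
grasp_force: 59.7
```

```bash
python3 st.py 175.3; python3 - <<'E'
from h import *
d=grab("top","t6"); s=grab("side","s6"); w=grab("wrist","w6")
a=s["image"][120:260,170:310,::-1]; b=d["image"][120:260,210:350,::-1]; c=w["image"][:280,:280,::-1]
r=lambda x:cv2.resize(x,(266,266),interpolation=cv2.INTER_CUBIC)
cv2.imwrite("pics/c6.png",np.hstack([r(a),r(b),r(c)]))
E
```

```text
turn left [-0.01 -0.01 -0.01]
clock 12.4 pos [580.95 -73.69 106.33] coder xy -62.55511830577068 -53.22548605273833
F [-4.56  1.49 -4.48] coder Fx,Fy -4.666627606082427 1.1091077747202462 T [0.34 1.53 0.37] w 13.753110951959718 J [ 0.15  0.47 -0.28 -0.   -0.83 -0.23]
```

View pics/c6.png

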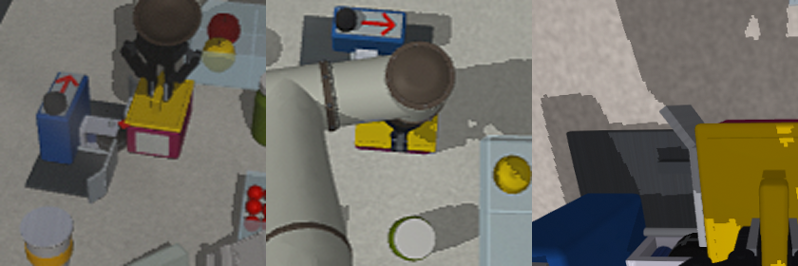

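The first pass is finished: the tub is square on the wheel and the trailing margin has been reached. Next I retreat, turn it -90° and come back to the infeed side.

Emit:
play_rows --pt "-8 0.7 0 0 0 0" --pt "-15 1.2 0 0 0 0" --pt "-15 1.2 0 0 0 0" --pt "-14 1.2 0 0 0 0" --pt "0 5 0 0 0 -1" --pt "0 6 0 0 0 -1" --pt "0 6 0 0 0 -1" --pt "0 6 0 0 0 -1" --pt "0 6 0 0 0 -1" --pt "0 6 0 0 0 -1" --pt "0 6 0 0 0 -1" --pt "0 6 0 0 0 -1" --pt "0 6 0 0 0 -1" --pt "0 6 0 0 0 -1" --pt "0 6 0 0 0 -1" --pt "0 6 0 0 0 -1" --pt "0 6 0 0 0 -1" --pt "0 6 0 0 0 -1" --pt "0 5 0 0 0 -1" --pt "0 0 0 0 0 0"

```text
clock: 14.22
position: [531.8, 21.0, 107.8]
ee_rot: [0.041, 0.999, 0.001, 0.005]
contact_force: [-0.3, 0.0, -3.6]
gripper_width: 14.0
grasp_force: 59.7
```

Emit:
play_rows --pt "0 0 0 0 0 0" --pt "0 0 0 0 0 0"

```text
clock: 14.38
position: [530.1, 19.6, 107.0]
ee_rot: [0.039, 0.999, 0.001, 0.002]
contact_force: [-0.4, -0.2, -4.0]
gripper_width: 14.1
grasp_force: 59.7
```

```bash
python3 st.py 85.3
```

```text
turn left [-0.01  0.05 -0.04]
clock 14.3833 pos [530.13  19.64 107.02] coder xy -120.84843556535314 35.62119856270239
F [-0.39 -0.16 -3.96] coder Fx,Fy -0.37243397337923495 -0.19522230718594105 T [-0.03  0.05 -0.  ] w 14.086591481775676 J [ 0.34  0.39 -0.42  0.   -0.76 -1.99]
```

Emit:
play_rows --pt "7 0.1 -0.5 0 0.02 -0.01" --pt "7 0.1 0 0 0.01 -0.02" --pt "7 0.1 0 0 0 0" --pt "6 0.1 0 0 0 0" --pt "0 0 0 0 0 0" --pt "0 0 0 0 0 0"

```text
clock: 14.88
position: [556.5, 19.7, 105.5]
ee_rot: [0.042, 0.999, 0.0, -0.001]
contact_force: [0.3, -0.2, -4.5]
gripper_width: 13.6
grasp_force: 59.7
```

Emit:
play_rows --pt "1 -0.1 0 0 0 0" --pt "1 -0.1 0 0 0 0" --pt "1 -0.1 0 0 0 0" --pt "1 0 0 0 0 0" --pt "0 0 0 0 0 0" --pt "0 0 0 0 0 0"

```text
clock: 15.38
position: [560.1, 19.5, 105.9]
ee_rot: [0.042, 0.999, 0.0, -0.001]
contact_force: [-0.5, -0.2, -4.2]
gripper_width: 14.0
grasp_force: 59.7
```

```bash
python3 st.py 85.3
```

```text
turn left [-0.01 -0.02  0.02]
clock 15.3833 pos [560.07  19.53 105.91] coder xy -91.00488743738336 37.96319259865585
F [-0.51 -0.23 -4.16] coder Fx,Fy -0.48673531814895404 -0.2738614238659545 T [-0.02  0.01  0.03] w 13.969348799437702 J [ 0.32  0.43 -0.34 -0.   -0.8  -1.98]
```

Emit:
play_rows --pt "1 -0.1 0 0 0 0" --pt "1 -0.1 0 0 0 0" --pt "1 -0.1 0 0 0 0" --pt "0 0 0 0 0 0" --pt "0 0 0 0 0 0"

```text
clock: 15.8
position: [562.3, 19.0, 105.7]
ee_rot: [0.042, 0.999, 0.0, -0.002]
contact_force: [-2.9, 0.1, -2.7]
gripper_width: 14.2
grasp_force: 59.9
```

Emit:
play_rows --pt "1 -0.1 0 0 0 0" --pt "1 -0.1 0 0 0 0" --pt "0 0 0 0 0 0" --pt "0 0 0 0 0 0"

```text
clock: 16.13
position: [564.7, 18.9, 105.7]
ee_rot: [0.042, 0.999, 0.0, -0.001]
contact_force: [-4.0, 0.5, -1.9]
gripper_width: 14.3
grasp_force: 59.9
```

```bash
python3 st.py 85.3
```

```text
turn left [-0.   -0.03  0.02]
clock 16.1333 pos [564.7   18.92 105.69] coder xy -86.34367093084336 37.736941556760875
F [-4.05  0.54 -1.91] coder Fx,Fy -4.076274490499846 0.21074341194180607 T [ 0.04  1.12 -0.12] w 14.327070242445066 J [ 0.32  0.44 -0.33 -0.   -0.8  -1.97]
```

Emit:
play_rows --pt "1.2 -0.1 0 0 0 0" --pt "1 -0.1 0 0 0 0" --pt "0 0 0 0 0 0" --pt "-0.2 -2 0 0 0 0" --pt "-0.41 -4.98 0 0 0 0" --pt "-0.41 -4.98 0 0 0 0" --pt "-0.41 -4.98 0 0 0 0" --pt "-0.41 -4.98 0 0 0 0" --pt "-0.41 -4.98 0 0 0 0" --pt "-0.41 -4.98 0 0 0 0" --pt "-0.41 -4.98 0 0 0 0" --pt "-0.41 -4.98 0 0 0 0" --pt "-0.41 -4.98 0 0 0 0" --pt "-0.41 -4.98 0 0 0 0" --pt "-0.41 -4.98 0 0 0 0" --pt "-0.41 -4.98 0 0 0 0" --pt "-0.41 -4.98 0 0 0 0" --pt "-0.41 -4.98 0 0 0 0" --pt "-0.3 -4 0 0 0 0" --pt "0 0 0 0 0 0"

```text
clock: 17.8
position: [560.8, -57.8, 105.8]
ee_rot: [0.042, 0.999, 0.0, -0.001]
contact_force: [-4.6, 1.1, -3.7]
gripper_width: 13.6
grasp_force: 59.8
```

```bash
python3 st.py 85.3
```

```text
turn left [-0.   -0.02  0.02]
clock 17.8 pos [560.81 -57.76 105.8 ] coder xy -83.9320071418291 -39.00415612749292
F [-4.56  1.09 -3.72] coder Fx,Fy -4.63220597947728 0.7117322132665291 T [0.2  1.41 0.14] w 13.618638033333024 J [ 0.18  0.44 -0.33 -0.   -0.8  -1.84]
```

Both passes are done with a steady 4.6 N. I'm retreating and lifting, and measuring the drawer from the earlier pictures.

Emit:
play_rows --pt "-8 0.7 0 0 0 0" --pt "-14 1 4 0 0 0" --pt "-14 0 12 0 0 0" --pt "-8 0 20 0 0 0" --pt "0 0 20 0 0 0" --pt "0 0 20 0 0 0" --pt "0 0 20 0 0 0" --pt "0 0 14 0 0 0" --pt "0 0 0 0 0 0"

```text
clock: 18.55
position: [520.8, -54.7, 220.5]
ee_rot: [0.041, 0.999, 0.001, 0.006]
contact_force: [1.6, -0.2, -3.1]
gripper_width: 14.1
grasp_force: 59.8
```

```bash
python3 st.py 85.3; python3 - <<'E'
from h import *
np.set_printoptions(precision=1,suppress=True)
t=load("top0"); 
im=t["image"].astype(int); b=(im[:,:,2]-im[:,:,0]); 
m=(b>8).astype(np.uint8)*255; m[:, :300]=0; m[:180]=0; m[290:]=0; m[:,410:]=0
m=cv2.morphologyEx(m,cv2.MORPH_CLOSE,np.ones((9,9)))
c=max(cv2.findContours(m,0,2)[0],key=cv2.contourArea); r=cv2.minAreaRect(c); print(r,cv2.contourArea(c))
bx=cv2.boxPoints(r); print(bx); print("z75",onz(t,bx,75)[:,:2]); print("z0",onz(t,bx,0)[:,:2])
w=load("w1"); q=lambda *p:[((a-.8)/1.5625,(b-.8)/1.5625) for a,b in p]
print("w1 rim",onz(w,q((389,82),(643,97)),75)[:,:2],"bottom",onz(w,q((389,92),(608,106)),0)[:,:2],"div",onz(w,q((516,50)),75))
# edge profiles in top0: rows & columns of blue-ness through the drawer
print("row 250", [(x,b[250,x]) for x in list(range(316,330))+list(range(378,392))])
print("col 340", [(y,b[y,340]) for y in list(range(186,198))+list(range(228,238))+list(range(264,280))])
E
```

```text
turn left [-0.01  0.12  0.01]
clock 18.55 pos [520.77 -54.72 220.55] coder xy -124.08571244877461 -39.25660965181966
F [ 1.63 -0.24 -3.06] coder Fx,Fy 1.6414939182311226 -0.11042193503714162 T [-0.02 -0.17  0.04] w 14.072936052658303 J [ 0.21  0.24 -0.3   0.   -1.02 -1.86]
((353.0, 231.5), (81.0, 62.0), 90.0) 4816.5
[[322. 191.]
 [384. 191.]
 [384. 272.]
 [322. 272.]]
z75 [[ 554.5 -207.4]
 [ 555.9 -401.2]
 [ 307.7 -392.3]
 [ 306.8 -203.5]]
z0 [[ 564.2 -221.2]
 [ 565.7 -426.8]
 [ 302.4 -417.4]
 [ 301.5 -217. ]]
w1 rim [[ 553.  -221.2]
 [ 310.7 -219.8]] bottom [[ 554.9 -224.7]
 [ 308.9 -221.3]] div [[ 437.3 -253.2   75. ]]
row 250 [(316, np.int64(-7)), (317, np.int64(-7)), (318, np.int64(-8)), (319, np.int64(-9)), (320, np.int64(-8)), (321, np.int64(-7)), (322, np.int64(9)), (323, np.int64(22)), (324, np.int64(19)), (325, np.int64(18)), (326, np.int64(20)), (327, np.int64(21)), (328, np.int64(14)), (329, np.int64(14)), (378, np.int64(10)), (379, np.int64(10)), (380, np.int64(10)), (381, np.int64(9)), (382, np.int64(10)), (383, np.int64(14)), (384, np.int64(6)), (385, np.int64(-6)), (38
[... 229 characters left out ...]
4(-7)), (191, np.int64(12)), (192, np.int64(13)), (193, np.int64(4)), (194, np.int64(15)), (195, np.int64(16)), (196, np.int64(14)), (197, np.int64(15)), (228, np.int64(14)), (229, np.int64(13)), (230, np.int64(14)), (231, np.int64(23)), (232, np.int64(15)), (233, np.int64(12)), (234, np.int64(14)), (235, np.int64(14)), (236, np.int64(15)), (237, np.int64(14)), (264, np.int64(16)), (265, np.int64(16)), (266, np.int64(15)), (267, np.int64(15)), (268, np.int64(16)), (269, np.int64(15)), (270, np.int64(17)), (271, np.int64(17)), (272, np.int64(-3)), (273, np.int64(-10)), (274, np.int64(-5)), (275, np.int64(-5)), (276, np.int64(-5)), (277, np.int64(-8)), (278, np.int64(-9)), (279, np.int64(-8))]
```

Emit:
play_rows --pt "0 -5 15 0 0.06 0" --pt "0 -10 15 0 0.06 0" --pt "-10 -16 0 0 0 -0.95" --pt "-10 -16 0 0 0 -0.95" --pt "-10 -16 0 0 0 -0.95" --pt "-10 -16 0 0 0 -0.95" --pt "-10 -16 0 0 0 -0.95" --pt "-10 -16 0 0 0 -0.95" --pt "-10 -16 0 0 0 -0.95" --pt "-10 -16 0 0 0 -0.95" --pt "-10 -16 0 0 0 -0.95" --pt "-10 -16 0 0 0 -0.95" --pt "-10 -16 0 0 0 -0.95" --pt "-10 -16 0 0 0 -0.95" --pt "-10 -16 0 0 0 -0.95" --pt "-10 -16 0 0 0 -0.95" --pt "-10 -16 0 0 0 -0.95" --pt "0 0 0 0 0 0" --pt "0 0 0 0 0 0"

```text
clock: 20.13
position: [367.1, -310.8, 245.2]
ee_rot: [0.709, 0.705, 0.005, -0.005]
contact_force: [0.1, -0.5, -4.0]
gripper_width: 14.0
grasp_force: 59.6
```

```bash
python3 st.py -0.5; python3 - <<'E'
from h import *
np.set_printoptions(precision=1,suppress=True)
d=grab("wrist","w7"); t=grab("top","t7"); s=grab("side","s7"); print(d["eye"],R.from_quat(d["rotation"]).as_matrix().round(2).tolist())
m=mask(t,(20,120,90),(35,255,255)); n,_,st,ce=cv2.connectedComponentsWithStats(m)
for i in range(1,n):
    if st[i,4]>40: print("yellow top",st[i],ce[i],onz(t,[ce[i]],180))
E
```

```text
turn left [-0.13  0.01 -0.02]
clock 20.1333 pos [ 367.07 -310.78  245.25] coder xy -256.2912089333872 -307.0511791853634
F [ 0.08 -0.49 -4.03] coder Fx,Fy 0.11790050218702101 -0.48621540613382375 T [ 0.   -0.05 -0.  ] w 13.968904468642972 J [-0.37  0.15 -0.34 -0.01 -1.08 -2.77]
[ 366.8 -235.4  364.6] [[1.0, -0.01, -0.0], [-0.01, -0.96, -0.29], [-0.0, 0.29, -0.96]]
yellow top [317   0  17  12 142] [324.3   4.2] [[1114.6 -205.6  180. ]]
yellow top [338   0  20  10 148] [346.9   3.6] [[1117.4 -274.5  180. ]]
yellow top [362   0  19  12 180] [370.1   4.7] [[1114.8 -345.6  180. ]]
yellow top [385   0  20  10 164] [393.8   3.9] [[1118.7 -418.4  180. ]]
yellow top [317  17  18  20 296] [325.5  26.2] [[1042.7 -207.6  180. ]]
yellow top [362  17  21  21 326] [372.4  27. ] [[1042.1 -349.8  180. ]]
yellow top [340  19  19  20 297] [348.3  28.2] [[1037.3 -276.7  180. ]]
yellow top [386  19  20  20 312] [395.5  28.6] [[1037.7 -419.7  180. ]]
yellow top [355 258  19  14 213] [363.5 265.4] [[ 333.1 -300.6  180. ]]
```

Emit:
play_rows --pt "1.7 0.4 -15 -0.065 0 -0.01" --pt "1.7 0.4 -15 -0.065 0 -0.01" --pt "0 0 -15 0 0 0" --pt "0 0 -12 0 0 0" --pt "0 0 -8 0 0 0" --pt "0 0 0 0 0 0"

```text
clock: 20.78
position: [370.0, -308.4, 179.1]
ee_rot: [0.709, 0.705, -0.0, -0.002]
contact_force: [-1.1, 0.2, -5.1]
gripper_width: 13.9
grasp_force: 59.6
```

Emit:
play_rows --pt "0 0 -6 0 0 0" --pt "0 0 -8 0 0 0" --pt "0 0 -8 0 0 0" --pt "0 0 -8 0 0 0" --pt "0 0 -8 0 0 0" --pt "0 0 -8 0 0 0" --pt "0 0 -8 0 0 0" --pt "0 0 -6 0 0 0" --pt "0 0 -3 0 0 0" --pt "0 0 0 0 0 0" --pt "0 0 0 0 0 0"

```text
clock: 21.7
position: [370.6, -309.5, 117.8]
ee_rot: [0.71, 0.705, -0.0, -0.0]
contact_force: [-0.4, -0.5, -4.1]
gripper_width: 13.8
grasp_force: 59.6
```

```bash
python3 st.py -0.5
```

```text
turn left [-0.   -0.01 -0.01]
clock 21.7 pos [ 370.6  -309.51  117.83] coder xy -252.87949996241176 -305.4960488430426
F [-0.4  -0.5  -4.06] coder Fx,Fy -0.35722959230566126 -0.5290212773671588 T [-0.01 -0.01  0.07] w 13.767858709929286 J [-0.36  0.3  -0.52 -0.   -0.75 -2.79]
```

Emit:
play_rows --pt "0 0 -3 0 0 0" --pt "0 0 -3 0 0 0" --pt "0 0 -2 0 0 0" --pt "0 0 -1 0 0 0" --pt "0 0 0 0 0 0" --pt "0 0 0 0 0 0"

```text
clock: 22.2
position: [370.5, -309.4, 108.8]
ee_rot: [0.71, 0.705, -0.0, -0.0]
contact_force: [0.4, 0.8, -4.5]
gripper_width: 14.0
grasp_force: 59.7
```

Emit:
play_rows --pt "0 0 -1 0 0 0" --pt "0 0 -1 0 0 0" --pt "0 0 0 0 0 0" --pt "0 0 0 0 0 0"

```text
clock: 22.53
position: [370.4, -309.4, 106.8]
ee_rot: [0.71, 0.705, -0.0, -0.0]
contact_force: [0.5, 0.8, -4.0]
gripper_width: 14.1
grasp_force: 59.7
```

Emit:
play_rows --pt "0 0 -1 0 0 0" --pt "0 0 0 0 0 0" --pt "0 0 0 0 0 0"

```text
clock: 22.78
position: [370.4, -309.4, 105.8]
ee_rot: [0.71, 0.704, -0.0, -0.0]
contact_force: [-0.6, -0.4, -4.3]
gripper_width: 14.2
grasp_force: 59.6
```

Emit:
play_rows --pt "0 0 -1 0 0 0" --pt "0 0 0 0 0 0" --pt "0 0 0 0 0 0"

```text
clock: 23.03
position: [370.6, -309.5, 105.0]
ee_rot: [0.71, 0.705, 0.0, -0.0]
contact_force: [0.5, 0.8, -3.0]
gripper_width: 13.7
grasp_force: 59.9
```

Emit:
play_rows --pt "0 0 -0.7 0 0 0" --pt "0 0 0 0 0 0" --pt "0 0 0 0 0 0"

```text
clock: 23.28
position: [370.5, -309.3, 104.8]
ee_rot: [0.71, 0.705, 0.0, -0.0]
contact_force: [-1.0, 4.9, 6.0]
gripper_width: 14.0
grasp_force: 61.0
```

The tub is on the floor of the bay. I'm easing off slightly, releasing partway and rising.

Emit:
play_rows --pt "0 0 0.5 0 0 0" --pt "0 0 0 0 0 0"

```text
clock: 23.45
position: [370.5, -309.3, 104.9]
ee_rot: [0.71, 0.705, 0.0, -0.0]
contact_force: [-1.1, 4.2, 3.9]
gripper_width: 13.6
grasp_force: 60.8
```

Emit:
play_rows --pt "0 0 0 0 0 0" --pt "0 0 0 0 0 0" --pt "0 0 0 0 0 0" --pt "0 0 0 0 0 0" --pt "0 0 0 0 0 0" --pt "0 0 0 0 0 0" --pt "0 0 0 0 0 0" --gripper 0.5

```text
clock: 24.03
position: [370.5, -309.5, 104.6]
ee_rot: [0.71, 0.705, -0.0, -0.0]
contact_force: [0.5, -0.2, 1.0]
gripper_width: 42.7
grasp_force: 0.0
```

Emit:
play_rows --pt "0 0 4 0 0 0" --pt "0 0 8 0 0 0" --pt "0 0 15 0 0 0" --pt "0 0 20 0 0 0" --pt "0 0 25 0 0 0" --pt "0 0 25 0 0 0" --pt "0 0 25 0 0 0" --pt "0 0 25 0 0 0" --pt "0 -30 20 0 0 0" --pt "0 -30 10 0 0 0" --pt "0 -30 0 0 0 0" --pt "0 -30 0 0 0 0" --pt "0 -30 0 0 0 0" --pt "0 -20 0 0 0 0" --pt "0 0 0 0 0 0" --pt "0 0 0 0 0 0"

```text
clock: 25.37
position: [370.0, -480.0, 281.6]
ee_rot: [0.71, 0.704, 0.0, -0.001]
contact_force: [-0.4, -0.6, 0.9]
gripper_width: 42.7
grasp_force: 0.0
```

```bash
python3 - <<'E'
from h import *
np.set_printoptions(precision=1,suppress=True)
s=read_state(); print(s["clock"],s["position"],s["contact_force"])
t=grab("top","t8"); sd=grab("side","s8"); w=grab("wrist","w8")
o=np.array([370.5,-310,4.]); C=np.array([(-47,-67,70),(-47,67,70),(47,67,70),(47,-67,70)])+o
for n,d in (("top",t),("side",sd),("wrist",w)):
    m=mask(d,(20,130,60),(35,255,255)); k,_,st,ce=cv2.connectedComponentsWithStats(m); pc=proj(d,C)
    print(n,"expected lid bbox",pc.min(0),pc.max(0))
    for i in range(1,k):
        if st[i,4]>60 and np.abs(ce[i]-pc.mean(0)).max()<60: print("  yellow",st[i],ce[i])
# bystanders: colour change between first and last pictures away from arm
a=load("top0")["image"].astype(int); b=t["image"].astype(int); df=(np.abs(a-b).max(2)>40).astype(np.uint8)
for nm,p,z in (("jar",(387,-94),120),("yog",(694,222),77),("tom",(386,104),55),("white",(430,300),100),("apple",(490,-310),68)):
    u=proj(t,[(*p,z)])[0].astype(int); print(nm,u,df[u[1]-14:u[1]+14,u[0]-14:u[0]+14].sum())
E
```

```text
25.3667 [ 370.  -480.   281.6] [-0.4 -0.6  0.9]
top expected lid bbox [334.2 235.4] [378.7 266.7]
  yellow [330 202  20  20 307] [339.2 211.4]
  yellow [ 334  236   45   32 1328] [355.2 251.4]
side expected lid bbox [307.1 125.4] [334.5 148.7]
  yellow [308 124  27  26 574] [320.7 137.5]
  yellow [277 140  16   8 101] [284.8 143.8]
wrist expected lid bbox [209.  -50.1] [299.6  85.3]
  yellow [ 211    0   87   86 7196] [253.9  41.9]
jar [287 245] 0
yog [185 146] 0
tom [221 244] 0
white [155 229] 0
apple [354 212] 0
```

The lid lies where expected in all three views, and the bystanders' regions in the top view are unchanged. Handing in.

```bash
python3 -c "
from bench import job_done
print(job_done())"
```

```text
the job is handed in; nothing more can be done
None
```

The tub was run past the date coder front panel first, then end panel. It now stands released in the drawer's front bay with its front panel towards the handle. The job was handed in at about 25 s with nothing else moved, but no verdict came back. I checked each pass by position and steady contact force (about 4.6 N); I didn't read the wheel's turn itself.

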